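# Find the concealed catch and spring the control hatch of an air conditioner front

### The arm

A 6-joint arm with a two-finger parallel gripper is mounted at the origin on the work surface. World frame = base frame: x ahead of the robot, y to its left, z up, the work surface at z = 0. Lengths are in m, angles in degrees, forces in N, time in s.
With the tool pointing down it reaches from about 0.325 to 0.85 m from the base axis. Payload 15.5 kg.
Tool frame: the origin (TCP) lies at the very end of the fingers, on their centre line; the grasp point (between the pads) lies arm.grip_depth behind it (arm.grip_depth is the distance from the TCP to the grasp point, in m); z points along the fingers, y is the direction in which the jaws open and shut (so a half turn about z gives the same grasp; the last joint's range is limited). The gripper opens to 91 mm and grips with 3 to 60 N. Pads are 32 mm wide; open, the fingers measure 118 mm over their backs; the gripper's body (76 mm by 178 mm) begins 60 mm behind the grasp point.
Start: joints at [64.315, 28.281, 77.091, -0, 74.628, -5.472], TCP at [0.216, 0.587, 0.182] pointing down, gripper open.
Joint ranges: [-166.48, 166.48], [-47.26, 123.95], [12.59, 153.08], [-70.14, 250.14], [6.76, 159.57], [-176.63, 176.63]. Speed limits (degrees/s): [108.29, 108.29, 147.25, 172.46, 172.46, 172.46].

### API

Orientations are given as a 3x3 rotation matrix whose columns are the frame's x, y, z axes.
In Python, from rig import arm gives the robot as it stands. Calls block until the motion is done:
- arm.move_to(position, orientation): joint-space move of the TCP to a pose.
- arm.move_l(position, orientation=None, feed=0.15): straight line of the TCP; orientation=None keeps the orientation; feed is the mean speed in m/s.
- arm.move_joints(angles): joint-space move.
- arm.grip(opening): finger opening in m; the grip force is fixed at half the most; returns when the fingers have stopped.
- arm.sleep(seconds).
- arm.solve_ik(position, orientation): joint angles nearest the present ones, or None.
- arm.snapshot(name): name is "side" or "top" or "wrist"; returns the picture (384x512x3 uint8, red, green, blue); there is no depth.
- arm.get_calibration(name): a dict with "intrinsics" (3x3 intrinsics, pixels), "cam_to_world" (4x4, takes a point from camera to world coordinates). Camera axes: x right, y down, z forward; pixel columns grow to the right and rows downward; lengths in m; the calibration is good to about 2 mm. A picture is of the moment at which its call begins: read the wrist's pose just before it. get_calibration takes no time and is no camera call; for the wrist camera it gives the pose at the moment of the call.
A pose or a line that the arm cannot do raises arm.Unreachable and nothing moves.
- arm.sign_off(): hands the job in, once; it reports no verdict.
Readings, each from a call of its own:
- arm.current_t(): time.
- arm.current_joint_positions(): joint angles.
- arm.current_dq(): joint speeds.
- arm.current_tau(): joint torques, N m.
- arm.current_ee_pos(): TCP position.
- arm.current_tool_rot(): TCP orientation.
- arm.current_force(): force on the tool from outside, world axes, zero at the start.
- arm.current_torque(): the same for the moment, N m.
- arm.current_width(): finger opening in m.
Only numpy, scipy, OpenCV 4.12 (cv2) and the standard library are available. Lean on these libraries where they do the work, as an engineer would, in place of code of your own. Each camera call takes 0.05 s, during which the arm holds its last target.

### The job

The air conditioner front lying on the bench has a concealed catch: a flush square button of the same plastic, somewhere along the flat strip on the robot's side. Find it along the strip by feel or by eye, press it fully in with the fingertips so that the control hatch springs open by itself, and then take the hand away. Do not touch the hatch, and do not pick up or shift any of the loose things around.

Things in the scene. Friction and masses are not known exactly. Their poses are not given: they have to be found in the camera images.
- fascia: cream plastic front of a window air conditioner, face up, fixed on packing blocks 4 to 50 mm high: 280 (x) by 540 (y) by 48 mm thick. Origin: centre of its underside; x points away from the robot. Near the robot a flat strip runs along y; behind it lie the hatch (-y side) and louvres (+y side). Two knobs stand beyond the strip at x = -75, y = -165 and -225 mm, their tops 70 mm above the origin
- strip_mid (a point): middle of the visible flat strip, on its surface (fascia x = -75, y = 0, z = 46 mm; axes as the fascia's). The strip is 72 mm wide (along x), shows 210 mm of its length (along y) and lies 2 mm below the surrounding plastic. Somewhere along its centre line, at y between -80 and +80 mm and different each time, is the catch button
- catch (a joint): travel of the concealed catch button, m: 0 out, 0.006 fully in. The button is a plain square pad of the same cream plastic, 49 mm a side, in a 51 mm square opening in the strip, square to the strip; its face lies 2 mm below the strip's surface when out, 8 mm below when fully in. It moves straight down against about 2 to 4 N and stays where it is left, without springing back. The strip around it is rigid
- hatch (a joint): opening angle of the hatch, rad: 0 shut and flush, 0.36 fully sprung open. It is geared to the catch (60 rad per m) and stays open by itself
- flap: the hatch's flap, 106 x 128 x 4 mm, cream, lying flush in the fascia's top when shut. Origin on its hinge line at the far edge (fascia x = 108, y = -135, z = 46 mm); it extends 106 mm towards the strip along its own -x, and this near edge rises up to 38 mm as it opens
- spanner: loose steel spanner, 150 mm, lying on the louvres of the fascia; leave alone
- capacitor: loose aluminium can, 44 mm across, 70 mm tall, standing on the far rim of the fascia; leave alone
- screwdriver: loose screwdriver, 180 mm, lying on the bench on the -y side of the fascia; leave alone
- screw_dish: loose small steel bowl, 90 mm across, 35 mm tall, standing on the fascia beyond the +y end of the strip; leave alone
- gas_can: loose blue can, 66 mm across, 160 mm tall, standing on the bench; leave alone
- valve: loose brass valve, 58 mm tall, standing on the +y side rim of the fascia; leave alone

How it is judged:
By the outcome, as a careful person would: the job done as asked, in the order asked, and still so for the second after the job is handed in, with the robot touching nothing.
It also fails if it takes over 48 s, if anything falls off the work surface, if the arm or the gripper's body presses on something with over 40 N, if the wrist force passes 120 N, or if a joint passes its speed limit or range.

## Working session

There is one attempt and no reset: what is moved stays moved. The work goes in short steps, each a Python script; the robot and the scene stay as the last script left them, time stands still between calls to the robot, and variables do not carry over. Pictures are saved under pics/ and viewed, and the job is handed in when it is done.

```bash
mkdir -p pics; ls; python3 - <<'E'
from rig import arm
import cv2
for n in ["side","top","wrist"]:
    c=arm.get_calibration(n); print(n,c["intrinsics"].round(1).tolist(),c["cam_to_world"].round(4).tolist())
    cv2.imwrite(f"pics/{n}0.png",arm.snapshot(n)[:,:,::-1])
print(arm.current_t(),arm.current_force(),arm.grip_depth,arm.current_tool_rot())
E
```

```text
pics
side [[359.7, 0.0, 254.9], [0.0, 359.7, 194.5], [0.0, 0.0, 1.0]] [[0.9829, -0.1277, 0.1326, 0.5159], [-0.1839, -0.7171, 0.6723, -0.6941], [0.0092, -0.6852, -0.7283, 0.8338], [0.0, 0.0, 0.0, 1.0]]
top [[350.6, 0.0, 254.9], [0.0, 350.6, 194.2], [0.0, 0.0, 1.0]] [[-0.0619, -0.9725, 0.2247, 0.424], [-0.9981, 0.0607, -0.012, -0.0004], [-0.0019, -0.225, -0.9743, 1.0665], [0.0, 0.0, 0.0, 1.0]]
wrist [[307.2, 0.0, 258.9], [0.0, 307.2, 190.3], [0.0, 0.0, 1.0]] [[0.3456, 0.8992, 0.2682, 0.1397], [0.9384, -0.3309, -0.0997, 0.6141], [-0.0009, 0.2862, -0.9582, 0.3843], [0.0, 0.0, 0.0, 1.0]]
0.15 [ 0.03285907  0.374807   -0.04778061] 0.0188 [[-9.38407774e-01  3.45529543e-01 -4.28621379e-04]
 [ 3.45529791e-01  9.38407405e-01 -8.40609812e-04]
 [ 1.11765951e-04 -9.36936238e-04 -9.99999555e-01]]
```

View pics/top0.png

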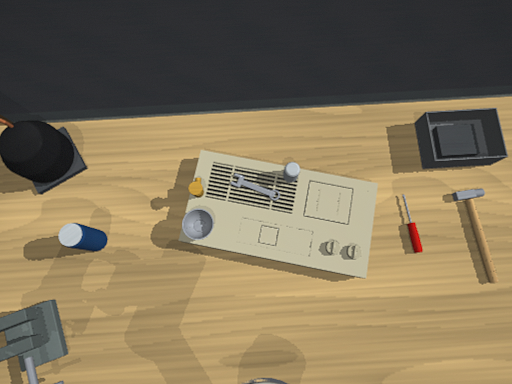

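View pics/side0.png

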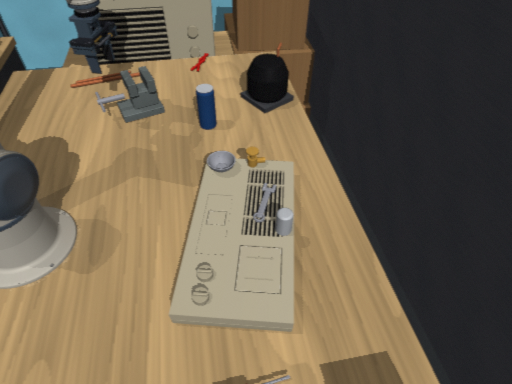

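View pics/wrist0.png

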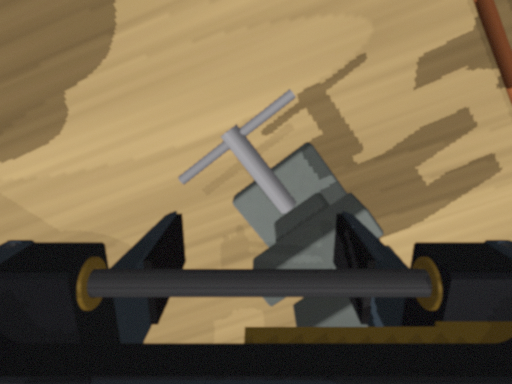

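The top picture shows the fascia, with the button as a small square outline at about (268,236). In the side picture it is at about (217,217). I'll enlarge both to get accurate corners.

```bash
python3 - <<'E'
import cv2
a=cv2.imread("pics/top0.png")[140:290,170:390]; cv2.imwrite("pics/topz.png",cv2.resize(a,None,fx=3.6,fy=3.6,interpolation=cv2.INTER_CUBIC))
a=cv2.imread("pics/side0.png")[150:335,165:305]; cv2.imwrite("pics/sidez.png",cv2.resize(a,None,fx=3.2,fy=3.2,interpolation=cv2.INTER_CUBIC))
E
```

```text
(no output)
```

View pics/topz.png

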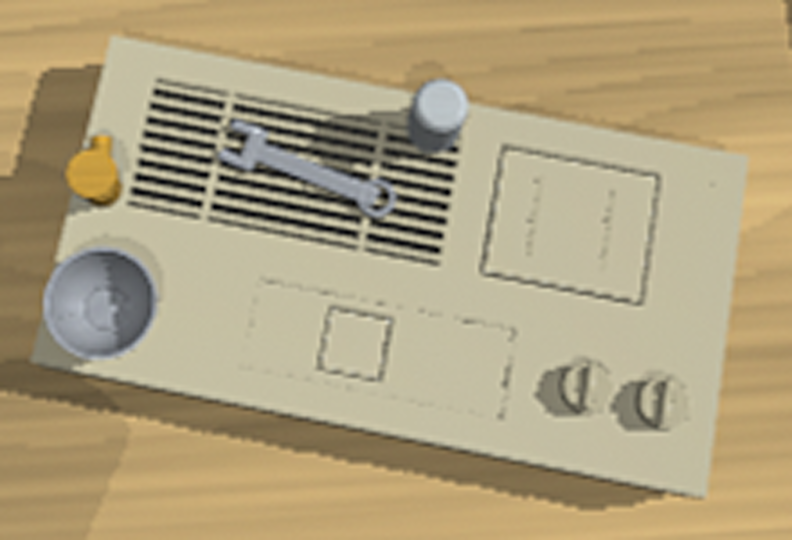

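View pics/sidez.png

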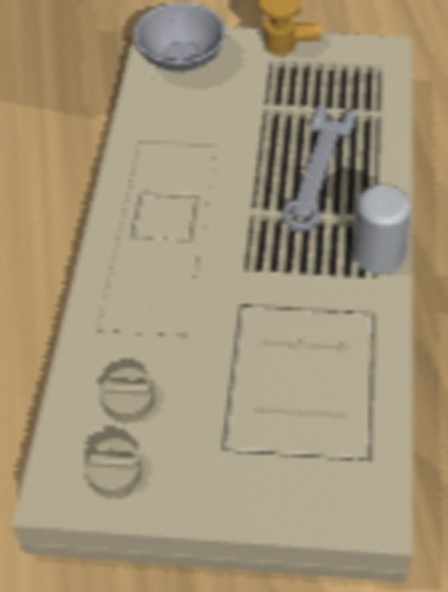

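```bash
cat > fit.py <<'E'
from rig import arm
import numpy as np
from scipy.optimize import least_squares
T={'top':dict(P=[(112,36),(748,155),(705,497),(32,362)],H=[(503,147),(660,177),(641,304),(483,272)],S=[(260,280),(516,327),(503,417),(241,368)],B=[(331,308),(393,318),(381,381),(319,370)]),
'side':dict(P=[(412,38),(412,555),(17,527)],H=[(375,312),(372,460),(222,450),(240,305)],S=[(217,147),(187,335),(97,331),(138,142)],B=[(199,197),(193,241),(132,236),(135,192)])}
sc={'top':(3.6,170,140),'side':(3.2,165,150)}
def rect(x0,x1,y0,y1,z): return np.array([(x1,y1,z),(x1,y0,z),(x0,y0,z),(x0,y1,z)])
def model(k,b):
    if k=='P': return rect(-.14,.14,-.27,.27,.048)
    if k=='H': return rect(.002,.108,-.199,-.071,.048)
    if k=='S': return rect(-.111,-.039,-.105,.105,.047)
    return rect(-.1005,-.0495,b-.0255,b+.0255,.046)
C={n:arm.get_calibration(n) for n in T}
def res(p):
    x,y,z,a,b=p;R=np.array([[np.cos(a),-np.sin(a),0],[np.sin(a),np.cos(a),0],[0,0,1]]);r=[]
    for n in T:
        M=np.linalg.inv(C[n]['cam_to_world']);K=C[n]['intrinsics'];s,ox,oy=sc[n]
        for k,v in T[n].items():
            W=model(k,b)[:len(v)]@R.T+[x,y,z]
            c=W@M[:3,:3].T+M[:3,3];u=c@K.T;u=u[:,:2]/u[:,2:]
            m=(np.array(v)+.5)/s-.5+[ox,oy]; r.append((u-m).ravel())
    return np.concatenate(r)
s=least_squares(res,[.6,0,.02,0,0],loss='soft_l1')
p=s.x
if __name__=='__main__':
    print(p,np.degrees(p[3]),np.sqrt(np.mean(res(p)**2)));print(res(p).reshape(-1,2).round(1).tolist())
    a=p[3];R=np.array([[np.cos(a),-np.sin(a)],[np.sin(a),np.cos(a)]])
    print('btn',p[:2]+R@[-.075,p[4]],'z face',p[2]+.044)
E
python3 fit.py
```

```text
[ 0.60193771 -0.08185314  0.01132141 -0.25592695  0.01927096] -14.663533871530658 0.5098740564538218
[[-0.3, -0.1], [0.2, -0.2], [0.5, -0.0], [-0.3, 0.1], [0.3, -0.2], [-0.6, -0.5], [-0.1, -0.8], [0.1, -0.3], [-0.1, -0.4], [0.2, 0.5], [-0.2, 0.3], [0.1, -0.4], [-0.2, -0.6], [-0.1, 0.0], [0.1, -0.0], [-0.2, -0.4], [-0.4, -0.1], [0.0, 0.0], [-1.4, -0.3], [-0.9, 0.7], [-1.2, -0.6], [0.9, -0.5], [0.6, 0.3], [-0.2, -0.1], [-0.1, 1.1], [0.0, 0.5], [0.3, 0.0], [-0.6, -0.3], [-1.1, 0.1], [-0.4, 0.5], [1.6, 0.2]]
btn [ 0.53425882 -0.04422419] z face 0.055321410383788926
```

The fit is good to 0.5 px: yaw is -14.7°, and the button is at fascia y ≈ 19 mm. Next I'll lift, close the fingers and move above the button, then check with the wrist camera.

```bash
cat > h.py <<'E'
from fit import p,arm
import numpy as np,cv2
a=p[3];X=np.array([np.cos(a),np.sin(a),0]);Y=np.array([-np.sin(a),np.cos(a),0])
Rt=np.column_stack([-X,Y,[0,0,-1]])
btn=np.array([p[0],p[1],0])-.075*X+p[4]*Y; zf=p[2]+.044; btn[2]=zf
E
python3 - <<'E'
from h import *
e=arm.current_ee_pos(); arm.move_l([e[0],e[1],.27],feed=.2)
arm.move_to(btn+[0,0,.21],Rt)
arm.grip(0.0)
print(arm.current_t(),arm.current_ee_pos(),arm.current_width(),arm.current_force())
c=arm.get_calibration('wrist'); im=arm.snapshot('wrist')[:,:,::-1].copy()
M=np.linalg.inv(c['cam_to_world'])
q=btn+np.array([sx*.0255*X+sy*.0255*Y for sx,sy in[(1,1),(1,-1),(-1,-1),(-1,1)]])
w=q@M[:3,:3].T+M[:3,3];u=w@c['intrinsics'].T;u=u[:,:2]/u[:,2:];print(u.round(1).tolist())
cv2.imwrite('pics/w1.png',im)
E
```

```text
4.6167 [ 0.53426167 -0.04422412  0.26530919] 0.0003679760472723701 [-0.34479687  0.16335152  0.36528727]
[[277.5, 178.8], [240.7, 178.8], [240.1, 141.8], [278.2, 141.8]]
```

View pics/w1.png

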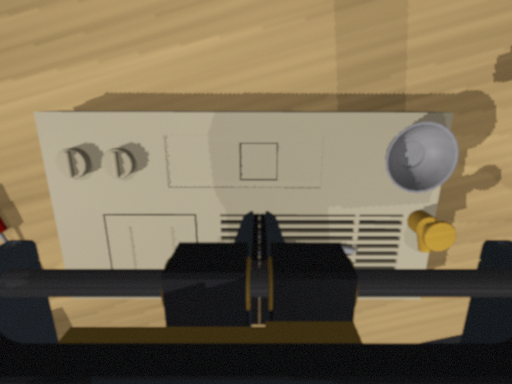

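The wrist view shows the button at x 240–278, y 142–180, within about 1 px of the prediction. I'll descend in small steps while watching the force.

```bash
python3 - <<'E'
from h import *
arm.move_l(btn+[0,0,.012],Rt,feed=.12)
arm.sleep(.2)
f0=np.mean([arm.current_force() for _ in range(5)],0);print(f0)
for i in range(24):
    z=.011-.001*i
    arm.move_l(btn+[0,0,z],Rt,feed=.02); arm.sleep(.05)
    f=arm.current_force()-f0
    print(round(z*1e3),round((arm.current_ee_pos()[2]-zf)*1e3,2),f.round(1),round(arm.current_t(),2))
    if f[2]>14: break
cv2.imwrite('pics/s2.png',arm.snapshot('side')[:,:,::-1]); 
E
```

```text
[-0.27854614  0.05424546 -0.66773977]
11 10.97 [-0.7  0.9  0.8] 6.97
10 9.96 [1.  0.7 0.2] 7.27
9 8.97 [0.8 0.6 0.5] 7.57
8 7.95 [0.  0.1 0.2] 7.87
7 6.96 [-0.3 -0.1  0.5] 8.17
6 5.99 [1.1 0.8 1.4] 8.47
5 4.96 [-0.2 -0.6  0.8] 8.77
4 3.95 [0.3 0.3 1.3] 9.07
3 2.95 [ 0.4 -0.3  0.6] 9.37
2 1.97 [0.7 0.  0.4] 9.67
1 0.97 [ 0.5 -1.   1.6] 9.97
0 -0.03 [ 0.5 -0.5  1.8] 10.27
-1 -1.04 [-0.2  0.2  0.5] 10.57
-2 -2.03 [-0.7 -0.3  1. ] 10.87
-3 -3.03 [0.3 0.4 0.2] 11.17
-4 -4.04 [ 1.  -0.2  0.6] 11.47
-5 -5.03 [ 0.1 -0.5  0.7] 11.77
-6 -6.04 [0.1 0.8 0.4] 12.07
-7 -7.01 [-0.3  0.1  0.5] 12.37
-8 -8.04 [ 1.3 -0.   0.9] 12.67
-9 -9.02 [-0.9 -0.6  0.7] 12.97
-10 -10.02 [-0.4  0.3  1. ] 13.27
-11 -11.02 [1.5 0.  1.2] 13.57
-12 -12.04 [-0.5 -0.1  0.3] 13.87
```

View pics/s2.png

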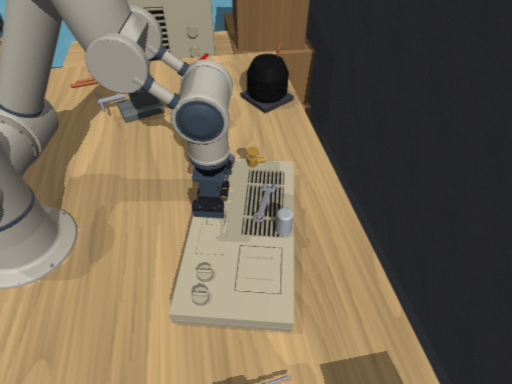

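There's no contact at 12 mm below the predicted face, which is odd. Looking closer before going further.

```bash
python3 - <<'E'
from h import *
a=cv2.imread("pics/s2.png")[140:290,165:315]; s=cv2.resize(a,None,fx=3.8,fy=3.8,interpolation=cv2.INTER_CUBIC);cv2.imwrite("pics/s2z.png",s)
t=arm.snapshot('top')[:,:,::-1];cv2.imwrite("pics/t2z.png",cv2.resize(t[130:290,170:390],None,fx=3.6,fy=3.6,interpolation=cv2.INTER_CUBIC))
cv2.imwrite("pics/w2.png",arm.snapshot('wrist')[:,:,::-1])
c=arm.get_calibration('side');M=np.linalg.inv(c['cam_to_world'])
w=M[:3,:3]@arm.current_ee_pos()+M[:3,3];u=c['intrinsics']@w;print(u[:2]/u[2], arm.current_ee_pos(),arm.current_width(),arm.current_t())
E
```

```text
[216.36164539 220.48906758] [ 0.53425092 -0.04422657  0.04332466] 0.00020510360017624775 14.0167
```

View pics/s2z.png

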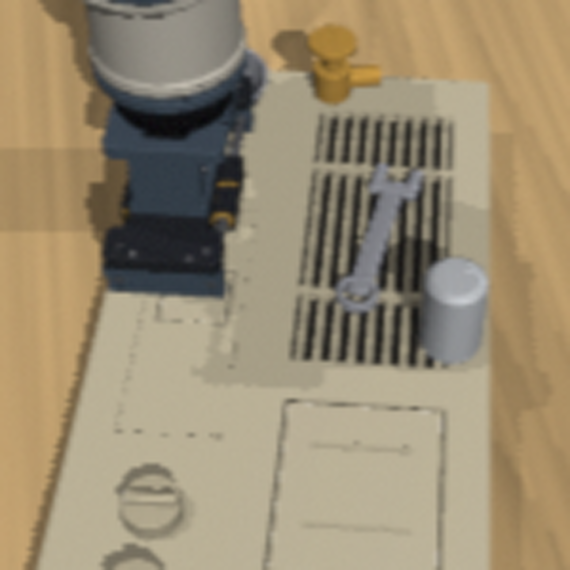

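View pics/t2z.png

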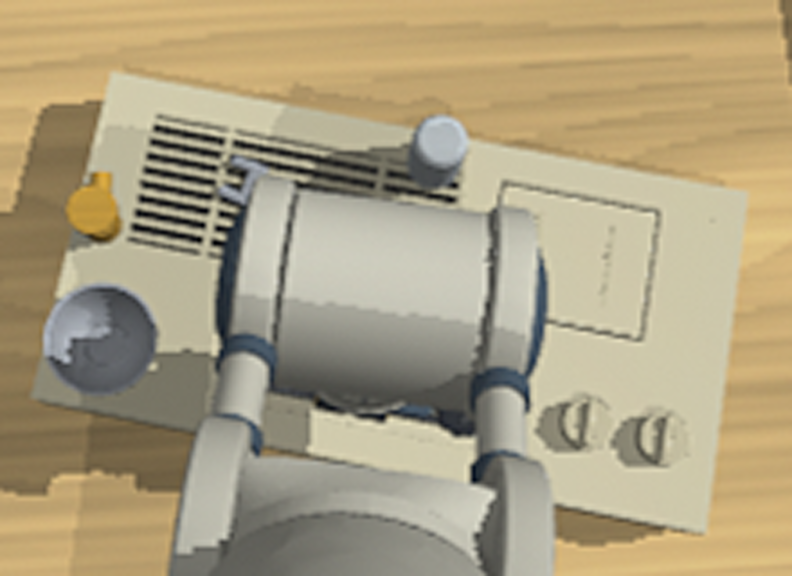

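View pics/w2.png

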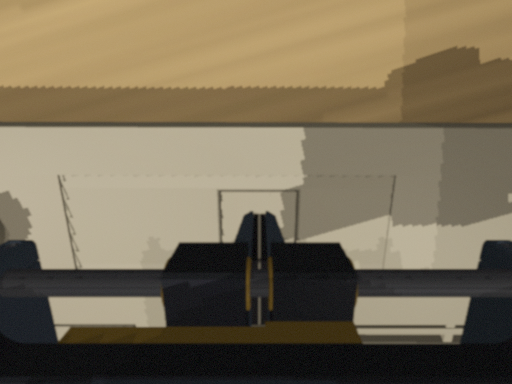

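```bash
python3 - <<'E'
from h import *
c=arm.get_calibration('wrist');Tm=c['cam_to_world'];M=np.linalg.inv(Tm)
def pr(q):
    w=np.atleast_2d(q)@M[:3,:3].T+M[:3,3];u=w@c['intrinsics'].T;return (u[:,:2]/u[:,2:]).round(1).tolist(),w[:,2].round(3)
O=p[:3]
def F(x,y,z): return O+x*X+y*Y+[0,0,z]
for dz in (-.012,-.006,0,.006):
    d=np.array([0,0,dz])
    print(dz,'btn near',pr([F(-.1005,p[4]+.0255,.045)+d,F(-.1005,p[4]-.0255,.045)+d]),'strip near',pr([F(-.111,.105,.047)+d,F(-.111,-.105,.047)+d]),'edge',pr(F(-.14,0,.048)+d))
e=arm.current_ee_pos();print('tip',pr([e,e-X*.016,e+X*.016]),Tm[:3,3]-e)
print(arm.current_force(),arm.current_joint_positions())
E
python3 - <<'E'
import cv2
a=cv2.imread("pics/w2.png")[160:350,150:370];cv2.imwrite("pics/w2z.png",cv2.resize(a,None,fx=3.1,fy=3.1,interpolation=cv2.INTER_CUBIC))
E
```

```text
-0.012 btn near ([[296.8, 183.8], [221.8, 183.8]], array([0.209, 0.209])) strip near ([[388.3, 169.3], [72.3, 169.4]], array([0.204, 0.204])) edge ([[229.0, 125.0]], array([0.195]))
-0.006 btn near ([[297.8, 186.2], [220.8, 186.2]], array([0.203, 0.203])) strip near ([[392.0, 171.4], [66.9, 171.4]], array([0.198, 0.198])) edge ([[228.0, 125.8]], array([0.189]))
0 btn near ([[299.0, 188.7], [219.7, 188.7]], array([0.198, 0.198])) strip near ([[396.0, 173.5], [61.2, 173.6]], array([0.193, 0.193])) edge ([[227.1, 126.7]], array([0.183]))
0.006 btn near ([[300.2, 191.4], [218.5, 191.4]], array([0.192, 0.192])) strip near ([[400.2, 175.9], [55.1, 175.9]], array([0.187, 0.187])) edge ([[226.0, 127.6]], array([0.178]))
tip ([[259.3, 218.1], [259.3, 196.6], [259.3, 238.8]], array([0.217, 0.213, 0.222])) [-0.07855773  0.02028526  0.2026435 ]
[-0.08827578 -0.10277045 -0.19590481] [-1.11148154e+01  3.16630886e+01  9.81996481e+01 -1.24373997e-03
  5.01386213e+01 -8.64520313e+01]
```

View pics/w2z.png

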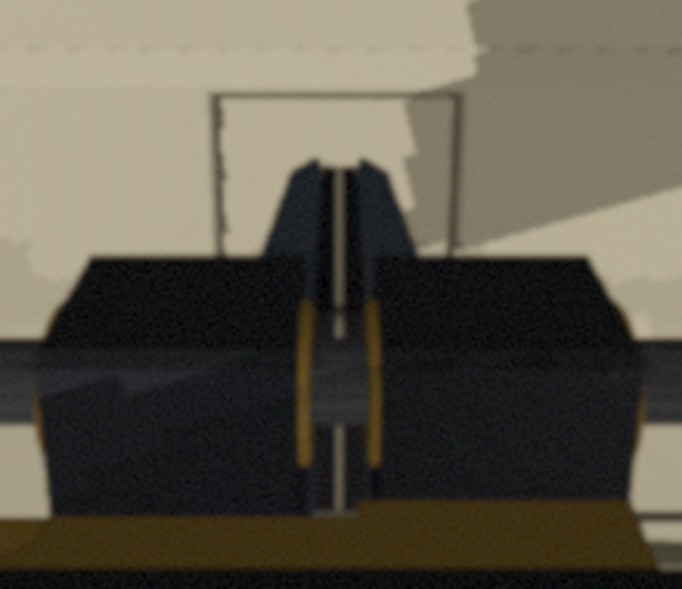

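The wrist picture confirms the fascia height. It also shows the fingertips themselves end about 33 mm short of the reported TCP: with the fingers 91 mm open, the tips are 155 px apart, so they are at about 0.18 m depth where the TCP should be at 0.217 m. The tips should therefore still be about 20 mm above the button, so I'll continue the guarded descent. At that depth the body still clears the hatch, dish and knobs.

```bash
cat > press.py <<'E'
from h import *
f0=np.mean([arm.current_force() for _ in range(6)],0);print(f0.round(2))
z=-.012; con=0
while z>-.050 and arm.current_t()<36:
    z-= .001 if con or z<-.024 else .002
    arm.move_l(btn+[0,0,z],Rt,feed=.02); 
    f=np.mean([arm.current_force() for _ in range(4)],0)-f0
    print(round(z*1e3),round((arm.current_ee_pos()[2]-zf)*1e3,2),f.round(1),round(arm.current_t(),2))
    if f[2]>1.8: con+=1
    if f[2]>10: break
    if np.hypot(*f[:2])>8: print('lateral');break
cv2.imwrite('pics/s3.png',arm.snapshot('side')[:,:,::-1])
cv2.imwrite('pics/w3.png',arm.snapshot('wrist')[:,:,::-1])
E
python3 press.py
```

```text
[-0.09 -0.1  -0.2 ]
-14 -14.15 [-0.2  0.5  0. ] 14.27
-16 -16.13 [ 0.1 -0.1 -0.4] 14.52
-18 -18.14 [0.6 0.9 0.7] 14.77
-20 -20.11 [-0.3 -0.1  0.2] 15.02
-22 -22.12 [-0.4  0.   1. ] 15.27
-24 -24.11 [ 0.4 -0.5 -0.3] 15.52
-25 -25.04 [-0.7  0.8  0.1] 15.77
-26 -26.06 [ 0.4 -1.   0.4] 16.02
-27 -27.06 [0.4 0.  0.2] 16.27
-28 -28.04 [ 0.8 -0.7 -0.1] 16.52
-29 -29.08 [ 0.1 -0.2  0.4] 16.77
-30 -30.04 [-0.2  0.4  0.2] 17.02
-31 -31.05 [ 1.   0.3 -0.3] 17.27
-32 -32.06 [ 0.6 -0.2  0.2] 17.52
-33 -33.11 [-0.8 -0.4 -0.1] 17.77
-34 -34.06 [ 0.2 -0.1  0. ] 18.02
-35 -35.07 [ 0.4 -0.5  0.5] 18.27
-36 -36.1 [ 1.1 -0.1  0.1] 18.52
-37 -36.4 [-3.6  1.  15.5] 18.77
```

```bash
python3 -c "
import cv2,numpy as np
a=cv2.imread('pics/s3.png')[140:320,165:315];b=cv2.imread('pics/w3.png')
cv2.imwrite('pics/c3.png',np.hstack([cv2.resize(a,(320,384)),b[:,60:460]]))"
```

```text
(no output)
```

View pics/c3.png

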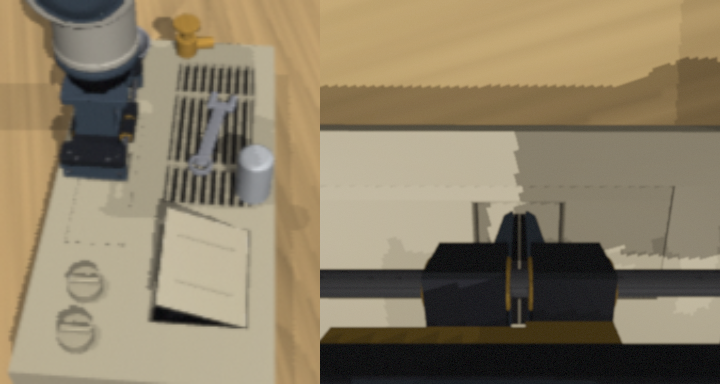

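The hatch has sprung open. Before taking the hand away I'll measure the opening angle from the side picture.

```bash
python3 - <<'E'
from h import *
im=cv2.imread('pics/s3.png').copy()
c=arm.get_calibration('side');M=np.linalg.inv(c['cam_to_world'])
a=im[185:325,205:315];k=4.2;s=cv2.resize(a,None,fx=k,fy=k,interpolation=cv2.INTER_CUBIC)
for th,col in((.36,(0,0,255)),(.30,(255,0,0))):
    q=[]
    for y in(.064,-.064):
        L=.106; x=.108-L*np.cos(th)-.002*np.sin(th)*0; z=.046+L*np.sin(th)+.002
        q.append(p[:3]+x*X+(y-.135)*Y+[0,0,z])
    w=np.array(q)@M[:3,:3].T+M[:3,3];u=w@c['intrinsics'].T;u=u[:,:2]/u[:,2:];print(th,u.round(1).tolist())
    for v in u: cv2.circle(s,tuple(int(t) for t in (v+.5-[205,185])*k),3,col,1)
cv2.imwrite('pics/s3h.png',s);print(arm.current_force())
E
```

```text
0.36 [[242.6, 236.8], [237.4, 281.9]]
0.3 [[241.9, 238.2], [236.5, 283.2]]
[-2.82749725 -0.20853402 15.69222742]
```

View pics/s3h.png

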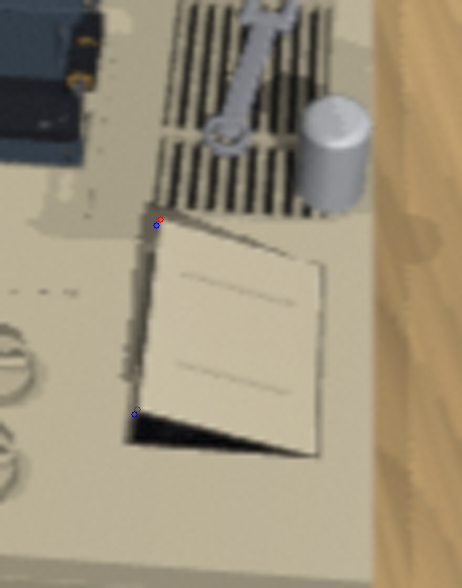

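The corners fit about 0.36 rad, fully open. I'll press slightly more firmly to seat the button, then retreat straight up and re-check.

```bash
python3 - <<'E'
from h import *
arm.move_l(btn+[0,0,-.0374],Rt,feed=.02);arm.sleep(.2)
print(arm.current_force().round(1),(arm.current_ee_pos()[2]-zf)*1e3)
arm.move_l(btn+[0,0,.0],Rt,feed=.06)
arm.move_l(btn+[0,0,.20],Rt,feed=.15)
cv2.imwrite('pics/w4.png',arm.snapshot('wrist')[:,:,::-1])
e=arm.current_ee_pos();arm.move_to([.36,.22,.30],Rt)
arm.sleep(.3)
s=arm.snapshot('side')[:,:,::-1];t=arm.snapshot('top')[:,:,::-1]
cv2.imwrite('pics/c4.png',np.hstack([cv2.resize(s[145:335,165:315],(400,507)),cv2.resize(t[140:290,170:390],(400,273)).__class__ and np.vstack([cv2.resize(t[140:290,170:390],(400,273)),np.zeros((234,400,3),np.uint8)])]))
cv2.imwrite('pics/s4.png',s);print(arm.current_t(),arm.current_force())
E
```

```text
[-5.1  1.2 23.6] -36.440454808662395
23.2417 [-0.76229435 -0.56197371 -0.2695729 ]
```

View pics/c4.png

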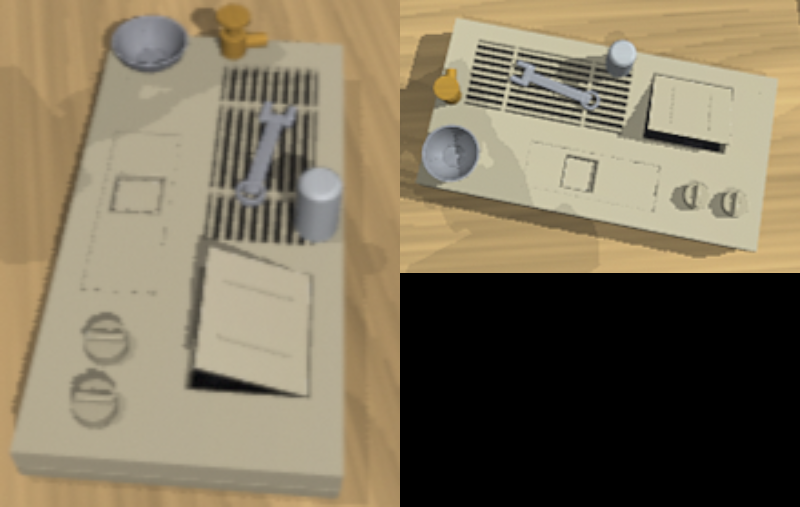

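View pics/w4.png

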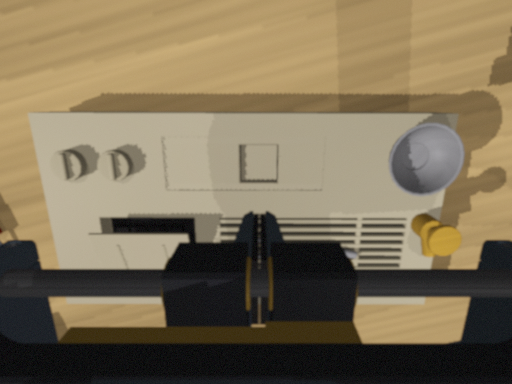

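The button is sunk and the hatch stands open. The spanner, capacitor, dish and valve are where they were, and the hand is clear.

```bash
python3 -c "
from rig import arm
print(arm.current_dq().round(2) if hasattr(arm.current_dq(),'round') else arm.current_dq(),arm.current_t());arm.sign_off()"
```

```text
[ 0.36 -0.07  0.01  0.09  0.02  0.01] 23.2417
the job is handed in; nothing more can be done
```

The concealed button is pressed fully in, the hatch has sprung open by itself, and the hand is clear. I handed the job in at about 23 s of the 48 s allowed.

- **Finding it:** I located the button by eye in the top and side pictures, at fascia y ≈ +19 mm. The wrist camera agreed to about 1 px. I pressed it straight down with closed fingertips.
- **Pressed fully:** the fingertips hit a hard stop. The force rose to about 24 N with no further movement, well under the 40 N and 120 N limits.
- **Hatch:** just before the final press, its near corners in the side picture matched an opening of about 0.36 rad, which is fully open. After I withdrew the hand, the pictures still showed it open and the button sunk.
- **Loose things:** the spanner, capacitor, dish and valve looked unmoved. I did not check the screwdriver and gas can again, but nothing went near them.

**Disagreements:**
- The fingertips end roughly 30 mm short of the reported TCP, so the first descent to the computed height touched nothing. I worked out the offset from the wrist picture and continued down in small guarded steps.
- The expected 2 to 4 N during the button's travel did not show in the force readings; only the hard stop did.

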